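Slip-test shoe heels and sort them

ROBOT

A 6-joint arm with a two-finger parallel gripper is mounted at the origin on the work surface. World frame = base frame: x ahead of the robot, y to its left, z up, the work surface at z = 0. Lengths are in m, angles in rad, forces in N, time in s.
With the tool pointing down it reaches from about 0.35 to 0.975 m from the base axis. Payload 4.9 kg.
Tool frame: the origin (TCP) lies midway between the tips of the shut fingers; the grasp point (between the pads) lies 19 mm behind it (hold_point_z is the distance from the TCP to the grasp point, in m); x points along the fingers, z is the direction in which the jaws open and shut, and the axes are right-handed (so a half turn about x gives the same grasp; the last joint's range is limited). The gripper opens to 85 mm and grips with 20 to 120 N. Pads are 22 mm wide; open, the fingers measure 114 mm over their backs; the gripper's body (76 mm by 85 mm) begins 54 mm behind the grasp point. The pads swing forward as they close: fully open they stand 13 mm farther back than shut.
Start: joints at [-1.389, 0.053, 1.613, -0, 1.476, -0.119], TCP at [0.185, -0.597, 0.231] pointing down, gripper open.
Joint ranges: [-3.01, 3.01], [-1.01, 2.22], [0.06, 2.58], [-1.02, 4.17], [0.09, 2.62], [-3.14, 3.14]. Speed limits (rad/s): [2.57, 2.57, 3.14, 3.14, 3.14, 3.14].

INTERFACE

Orientations are given as [roll, pitch, yaw] about the fixed x, y, z axes, in that order (R = Rz(yaw) Ry(pitch) Rx(roll)).
In Python, from station import move_ptp, servo_line, movej, grip, pause, inverse_kinematics, get_state, snapshot, camera_info, IKError, job_done, hold_point_z gives the robot as it stands. The module is installed in compiled form; this text tells all that it offers. Calls block until the motion is done:
- move_ptp(position, orientation): joint-space move of the TCP to a pose.
- servo_line(position, rate=0.15, orientation=None, guard=None): straight line of the TCP; orientation=None keeps the orientation; rate is the mean speed in m/s. With guard (N) it stops when the force on the tool has changed by that much, and returns True; else False.
- movej(angles): joint-space move.
- grip(opening, strength=None): opening from 0.0 (shut) to 1.0 (fully open); strength is the grip in N (None keeps the last); returns when the fingers have stopped.
- pause(seconds).
- inverse_kinematics(position, orientation): joint angles nearest the present ones, or None.
- get_state(): the state.
- snapshot(name): name is "scene" or "top" or "wrist"; returns (picture, depth): 420x560x3 uint8, blue, green, red; 420x560 float32, m along the optical axis (not along the pixel's ray), 0 where there is no reading.
- camera_info(name): a dict with "intrinsics" (3x3 intrinsics, pixels), "pose" (4x4, takes a point from camera to world coordinates); the wrist camera has in their place "mount" (4x4, takes a point from camera to tool coordinates, whose origin is the TCP and whose axes are the tool frame's). Camera axes: x right, y down, z forward; pixel columns grow to the right and rows downward; lengths in m; the calibration is good to about 2 mm. A picture is of the moment at which its call begins: read the wrist's pose just before it. camera_info takes no time and is no camera call.
A pose or a line that the arm cannot do raises IKError and nothing moves.
- job_done(): hands the job in, once; it reports no verdict.
The state is a dict: "time_s": time; "qpos": joint angles; "qvel": joint speeds; "tau": joint torques, N m; "eef_pos": TCP position; "tool_rot": TCP orientation; "force": force on the tool from outside, world axes, zero at the start; "moment": the same for the moment, N m; "finger_gap": opening from 0.0 (shut) to 1.0 (fully open).
Only numpy, scipy, OpenCV 4.12 (cv2) and the standard library are available. Lean on these libraries where they do the work, as an engineer would, in place of code of your own. Each camera call takes 0.05 s, during which the arm holds its last target. There are 200 camera calls.

TASK

Turn the orange knob inside the guard of the control box clockwise to the green tick, which tilts the test plate to 20 degrees, let go of it and watch which heel blocks slide down to the yellow lip and which hold. Leaving the plate tilted, put every heel that slid in the red tray and every heel that held in the green tray, each standing flat on the tray floor on its black lift. Leave the jar, the polish tin and the brush where they are.

Things in the scene. Friction and masses are not known exactly. Their poses are not given: they have to be found in the camera images.
- heel_a_center (a point): centre, half-way up, of a heel block; the three look alike: tan block on a black lift (underside), D-shaped from above, 56 mm long (x; flat end at -x, round end +x), 44 mm wide between flat sides (y), 32 mm high (z up), 50 to 120 g. Starts standing on the upper half of the level plate, one per lane, lanes drawn at random, flat end to the lip within 9 degrees. Name and look do not tell if it is slippery
- heel_b_center (a point): second of the three blocks, same size and look as heel_a_center, point likewise at its centre. With the plate at 20 degrees a slippery heel slides all the way to the lip within about 2 s of the tilt being reached and a grippy one stays put; no heel slides below 10 degrees, and above 26 degrees even grippy ones may
- heel_c_center (a point): third of the three blocks, same size and look as heel_a_center, point likewise at its centre
- plate_mid (a point): middle of the upper face of the aluminium test plate, 240 mm (x) by 270 mm (y). x points up the slope, away from the robot, y across, z is the face's normal. Three lanes run along x, centres at y = -90, 0, +90 mm. A yellow lip 14 mm high, 6 mm thick, lies along the lower (-x) edge: a heel that slid rests there, centre near x = -86 mm; heels start at x = 45 to 75 mm
- tester: grey base that carries the test plate, fixed to the bench, origin on the bench under the plate's middle. The plate pivots about a level line along y, 70 mm above the bench and 10 mm below the plate's upper face; level, that face is 80 mm above the bench. When it tilts, the end nearer the robot goes down
- plate (a joint): tilt of the test plate in rad: 0 level (start), grows as its far end rises; it follows the knob rigidly, a third of the knob's angle, and stays where the knob is left; wanted 20 degrees = 0.349
- dial (a joint): angle of the orange knob in rad about its vertical axis: 0 at the start, grows clockwise seen from above, stop at 1.5. The green tick is 60 degrees = 1.047 clockwise from the start. Stiffness is friction only, up to about 0.2 N m
- dial_grip (a point): on the axis of the orange knob, 67 mm above the bench, 7 mm below the top of its grip bar. The bar lies along this point's x axis (turning with the knob): 38 mm long, 14 mm thick, 32 mm high, white pointer towards -x; pinch it across y from above
- control: blue control box, 130 mm square, fixed, origin on the bench under the knob's axis; its steel guard frame on corner posts has its top 90 mm above the bench, 16 mm over the knob, with a 90 mm square opening centred on the knob: fully open fingers may not fit, go in part-closed. A green tick on the frame marks 20 degrees of tilt. It may stand left or right
- red_tray: shallow red plastic tray fixed to the bench, outside 160 mm (x) by 220 mm (y), rim 15 mm high, walls 4 mm thick, inner floor 4 mm above the bench; origin at the centre of its underside. The red and green trays stand left and right of the tester and may change sides; two heels fit side by side with centres at y = -50 and +50 mm
- green_tray: shallow green plastic tray fixed to the bench, outside 160 mm (x) by 220 mm (y), rim 15 mm high, walls 4 mm thick, inner floor 4 mm above the bench; origin at the centre of its underside. The red and green trays stand left and right of the tester and may change sides; two heels fit side by side with centres at y = -50 and +50 mm
- jar: amber glass jar with dark cap, 66 mm across, 90 mm high, origin at the centre of its underside; it stands on the side where the control box does not; a bystander, leave it alone
- tin: flat red polish tin, 72 mm across, 28 mm high, beyond the test plate, origin at the centre of its underside; a bystander, leave it alone
- brush: wooden shoe brush, 50 by 150 mm (y), 42 mm high, beyond the test plate, origin at the centre of its underside; a bystander, leave it alone
Things that resemble listed ones, but are neither listed nor needed, are in the scene too. What is shaped like the part that bears heel_a_center but white is not meant. Of the things that look like the control, take the one that is nearest to the robot's base at the start.

How it is judged:
By the outcome, as a careful person would: the job done as asked, in the order asked, and still so for the second after the job is handed in, with the robot touching nothing.
It also fails if it takes over 72 s, if anything falls off the work surface, if the arm or the gripper's body presses on something with over 40 N, if the wrist force passes 120 N, or if a joint passes its speed limit or range.

## Working session

There is one attempt and no reset: what is moved stays moved. The work goes in short steps, each a Python script; the robot and the scene stay as the last script left them, time stands still between calls to the robot, and variables do not carry over. Pictures are saved under pics/ and viewed, about 8 in all and at most 12, crops included, and the job is handed in when it is done.

```bash
mkdir -p pics; cat > h.py <<'E'
import numpy as np, cv2
from station import *
def P(name,img,dep=None):
    cv2.imwrite('pics/'+name+'.png',img)
def pts(cam,dep):
    ci=camera_info(cam);K=np.array(ci['intrinsics'])
    v,u=np.mgrid[0:420,0:560]
    X=np.stack([(u-K[0,2])/K[0,0]*dep,(v-K[1,2])/K[1,1]*dep,dep,np.ones_like(dep)],-1)
    return (X@np.array(ci['pose']).T)[...,:3]
E
python3 - <<'E'
from h import *
s=get_state();print(s['time_s'],s['qpos'],s['eef_pos'],s['tool_rot'],s['force'],hold_point_z)
for c in('top','scene'):
    i,d=snapshot(c);P(c+'0',i);np.savez(c+'0',i=i,d=d)
    print(c,np.round(camera_info(c)['pose'],3).tolist(),np.round(camera_info(c)['intrinsics'],1).tolist(),(d==0).mean())
print(camera_info('wrist'))
E
```

```text
0.0 [-1.38901902e+00  5.33195996e-02  1.61428560e+00 -3.89538336e-05
  1.47599312e+00 -1.18994481e-01] [ 0.18504155 -0.596332    0.23009113] [3.04192666 1.56879028 1.77190585] [ 0.39989442 -0.06289382  0.18329005] 0.0187
top [[-0.054, -0.974, 0.22, 0.337], [-0.999, 0.053, -0.013, -0.091], [0.001, -0.221, -0.975, 1.299], [0.0, 0.0, 0.0, 1.0]] [[503.6, 0.0, 277.6], [0.0, 503.6, 215.6], [0.0, 0.0, 1.0]] 0.004064625850340136
scene [[0.815, 0.453, -0.361, 1.101], [0.58, -0.631, 0.516, -0.803], [0.006, -0.63, -0.777, 1.164], [0.0, 0.0, 0.0, 1.0]] [[511.8, 0.0, 280.3], [0.0, 511.8, 213.0], [0.0, 0.0, 1.0]] 0.0042729591836734694
{'intrinsics': array([[365.79864457,   0.        , 278.14018846],
       [  0.        , 365.79864457, 212.66439119],
       [  0.        ,   0.        ,   1.        ]]), 'mount': array([[-4.80927696e-05, -2.76897843e-01,  9.60899361e-01,
        -1.43569743e-01],
       [ 8.29538583e-04, -9.60899043e-01, -2.76897710e-01,
         6.97379131e-02],
       [ 9.99999655e-01,  7.83786317e-04,  2.75909740e-04,
        -1.45047035e-04],
       [ 0.00000000e+00,  0.00000000e+00,  0.00000000e+00,
         1.00000000e+00]])}
```

View pics/top0.png

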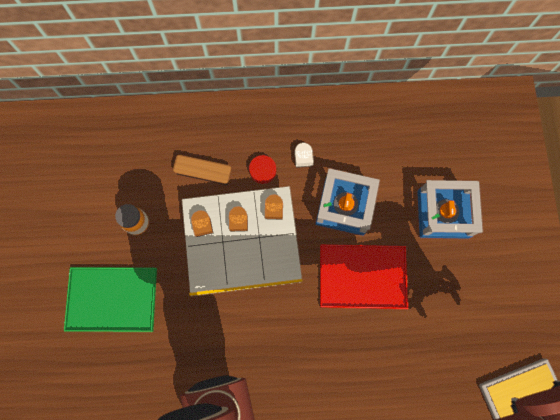

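View pics/scene0.png

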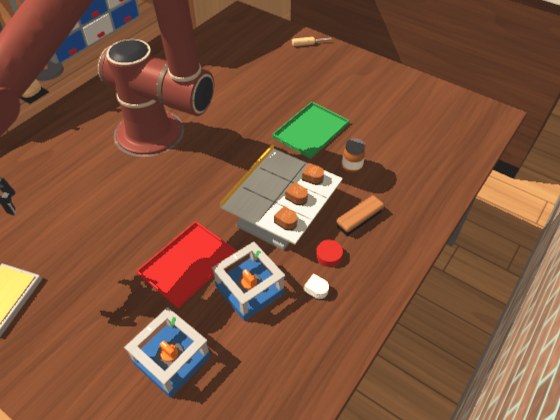

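Top picture candidates: control boxes at (347,203) and (449,209). The first is nearest to the base at about (215,400), so I choose it. Heels are at (201,222), (237,218) and (273,207); the white look-alike at (304,155) is not meant. Next I measure the chosen box, the plate, heels and trays, and check the box in a crop.

```bash
cat > m.py <<'E'
from h import *
def rect(m,X,nm):
    p=X[m][:,:2].astype(np.float32)
    r=cv2.minAreaRect(p*1000); print(nm,'n',len(p),'c',np.round(np.array(r[0])/1000,4),'size',np.round(r[1],1),'ang',round(r[2],1),'z',np.round(np.median(X[m][:,2]),4)); return r
def blob(m,uv):
    n,l=cv2.connectedComponents(m.astype(np.uint8)); 
    k=l[max(0,uv[1]-6):uv[1]+7,max(0,uv[0]-6):uv[0]+7]; k=k[k>0]
    return l==np.bincount(k).argmax()
E
python3 - <<'E'
from m import *
z=np.load('top0.npz');I,d=z['i'],z['d'];X=pts('top',d);Z=X[...,2]
hsv=cv2.cvtColor(I,cv2.COLOR_BGR2HSV);H,S,V=hsv[...,0].astype(int),hsv[...,1],hsv[...,2]
v,u=np.mgrid[0:420,0:560]
for nm,uv in(('box1',(347,203)),('box2',(449,209))):
    near=(abs(u-uv[0])<45)&(abs(v-uv[1])<45)
    f=near&(Z>.08)&(Z<.1)&(S<90)
    rect(f,X,nm+' frame')
    k=near&(H>3)&(H<20)&(S>150)&(V>110)&(Z>.03)&(abs(u-uv[0])<18)&(abs(v-uv[1])<18);rect(k,X,nm+' knob')
    kt=k&(Z>.066);rect(kt,X,nm+' knobtop')
    g=near&(H>45)&(H<85)&(S>120); 
    if g.sum(): print('tick',X[g].mean(0).round(3),g.sum())
for nm,uv in(('hL',(201,222)),('hM',(237,218)),('hR',(273,207))):
    near=(abs(u-uv[0])<20)&(abs(v-uv[1])<24)
    rect(near&(Z>.104)&(Z<.12),X,nm)
pl=(u>178)&(u<305)&(v>180)&(v<300)&(Z>.072)&(Z<.088)
rect(pl,X,'plate')
for nm,c,m in(('green',(110,300),(H>45)&(H<85)&(S>120)),('red',(365,278),((H<5)|(H>172))&(S>150))):
    b=(abs(u-c[0])<60)&(abs(v-c[1])<45)&m; rect(b&(Z<.03)&(Z>-.01),X,nm); rect(b&(Z>.009)&(Z<.02),X,nm+' rim')
for nm,uv in(('jar',(130,218)),('brush',(202,168)),('tin',(262,167)),('white',(304,155))):
    print(nm,np.round(X[uv[1],uv[0]],3))
print('bench',np.round(X[350,300],4))
c=I[140:260,160:500]
P('crop',cv2.resize(I[155:245,305:395],None,fx=6,fy=6,interpolation=cv2.INTER_CUBIC))
E
```

```text
box1 frame n 1437 c [ 0.6451 -0.2861] size [130.6 132.2] ang 73.7 z 0.0909
box1 knob n 206 c [ 0.6442 -0.2875] size [39.8 38.9] ang 81.4 z 0.0477
box1 knobtop n 81 c [ 0.6447 -0.2855] size [14.4 38.9] ang 73.9 z 0.0737
tick [ 0.633 -0.234  0.087] 23
box2 frame n 1480 c [ 0.6121 -0.5438] size [133.  131.6] ang 85.9 z 0.0911
box2 knob n 208 c [ 0.4893 -0.3247] size [ 39.1 555.1] ang 29.0 z 0.0577
box2 knobtop n 89 c [ 0.4706 -0.3277] size [ 35.  541.2] ang 33.1 z 0.0739
tick [ 0.589 -0.498  0.085] 22
hL n 396 c [0.601  0.0788] size [56.5 44.1] ang 10.0 z 0.1128
hM n 389 c [ 0.6061 -0.0109] size [43.1 56.4] ang 89.7 z 0.1124
hR n 386 c [ 0.6315 -0.099 ] size [41.5 57.4] ang 86.8 z 0.1126
plate n 9027 c [ 0.558  -0.0141] size [241.6 270.5] ang 4.0 z 0.0807
green n 5688 c [0.4364 0.3251] size [223.4 159.9] ang 86.9 z 0.0046
green rim n 719 c [0.4364 0.3251] size [223.4 159.9] ang 86.9 z 0.0136
red n 5490 c [ 0.4602 -0.3209] size [226.5 163.5] ang 85.9 z 0.0054
red rim n 829 c [ 0.459 -0.318] size [220.8 160.4] ang 85.7 z 0.013
jar [0.624 0.255 0.089]
brush [0.758 0.081 0.046]
tin [ 0.757 -0.075  0.031]
white [ 0.784 -0.188  0.032]
bench [ 0.2845 -0.1462  0.0019]
```

View pics/crop.png

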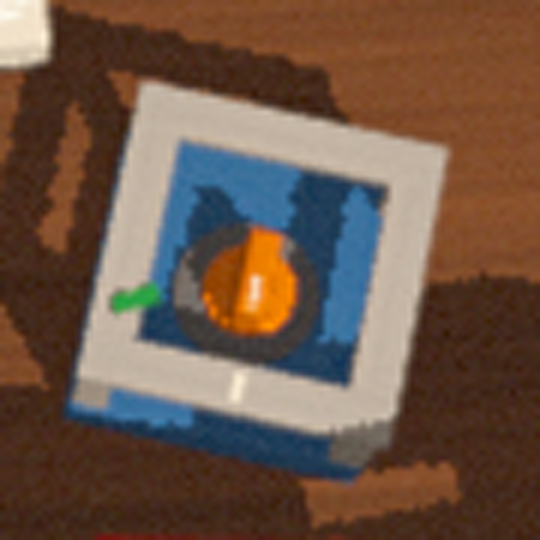

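The crop shows the chosen box with the knob bar at (255,280), the white start mark at (237,385) and the green tick at (135,298). The tick is 61° clockwise from the pointer, as it should be. Bar 14.4×38.9 mm, top at z 0.074, frame 131 mm at z 0.091: all consistent. Now I turn the knob.

```bash
cat >> h.py <<'E'
D=np.deg2rad
def down(a): return [0,np.pi/2,D(a)]
def st(m=''):
    s=get_state();print(m,'t',round(s['time_s'],2),'p',np.round(s['eef_pos'],4),'gap',round(s['finger_gap'],3),'F',np.round(s['force'],1),'q6',round(s['qpos'][5],3));return s
E
python3 - <<'E'
from h import *
k=[0.6448,-0.2858]
grip(0.45,60)
move_ptp(k+[0.20],down(73.9));st('above')
r=servo_line(k+[0.053],0.12,guard=15);st(('down',r))
if not r:
    grip(0.0,60);s=st('grip')
    if s['finger_gap']>0.08:
        q=np.array(s['qpos'])
        for f in np.linspace(0,1,7)[1:]:
            qq=q.copy();qq[5]+=D(60)*f;movej(qq)
        st('turned');pause(0.2)
        grip(0.45);st('released')
        i,d=snapshot('top');P('t1',i);np.savez('t1',i=i,d=d);st()
E
```

```text
above t 2.62 p [ 0.6444 -0.2866  0.2001] gap 0.45 F [ 0.6 -0.9  0. ] q6 -1.812
('down', False) t 4.0 p [ 0.6456 -0.2862  0.0544] gap 0.449 F [-0.1  0.7  0.9] q6 -1.812
grip t 4.34 p [ 0.6455 -0.2857  0.0543] gap 0.147 F [-0.8  2.4  4.6] q6 -1.812
turned t 6.09 p [ 0.6453 -0.2858  0.0543] gap 0.148 F [-2.8  0.2  3. ] q6 -0.771
released t 6.66 p [ 0.6456 -0.2856  0.0541] gap 0.445 F [0.3 0.3 0.3] q6 -0.765
 t 6.71 p [ 0.6456 -0.2856  0.0542] gap 0.452 F [0.9 0.9 0.5] q6 -0.765
```

```bash
cat > tilt.py <<'E'
from m import *
c=np.array([0.558,-0.0141]);A=D(4.0)
def tilt(X):
    R=np.array([[np.cos(A),-np.sin(A)],[np.sin(A),np.cos(A)]])
    L=(X[...,:2]-c)@R; Z=X[...,2]
    m=(abs(L[...,0])<.1)&(abs(L[...,1])<.125)&(Z>.02)&(Z<.2)
    l=L[m];z=Z[m];k=np.ones(len(z),bool)
    zg=.07+.01/np.cos(D(20))+l[:,0]*np.tan(D(20)); k=abs(z-zg)<.012
    for _ in range(5):
        a=np.polyfit(l[k,0],z[k],1);k=abs(z-np.polyval(a,l[:,0]))<.004
    t=np.arctan(a[0]); print('tilt deg',np.rad2deg(t),'z0',a[1],k.sum()); return t,L
E
python3 - <<'E'
from tilt import *
X=pts('top',np.load('t1.npz')['d']);tilt(X)
s=get_state();servo_line([*s['eef_pos'][:2],0.24],0.25);st()
move_ptp([0.36,-0.30,0.33],down(14))
pause(max(0,9.6-get_state()['time_s']))
i,d=snapshot('top');P('t2',i[150:330,30:440].repeat(2,0)[:, :].repeat(2,1)[:,:800]);np.savez('t2',i=i,d=d);t,L=tilt(pts('top',d));st()
X=pts('top',d)
h=X[...,2]-(.07+.01/np.cos(t)+L[...,0]*np.tan(t)); h=h*np.cos(t)
m=(h>.02)&(h<.045)&(abs(L[...,0])<.14)&(abs(L[...,1])<.135)
n,l,stt,cc=cv2.connectedComponentsWithStats(m.astype(np.uint8))
for j in range(1,n):
    if stt[j,4]>100: print(stt[j],cc[j].round())
E
```

```text
tilt deg 19.91184979433382 z0 0.08150486780054048 6697
 t 7.6 p [ 0.6448 -0.2851  0.2377] gap 0.455 F [-0.3 -0.1 -0.1] q6 -0.765
tilt deg 19.859991495156958 z0 0.08146942505952474 6810
 t 9.65 p [ 0.36 -0.3   0.33] gap 0.453 F [-0.2  0.1  0.3] q6 -1.098
[191 216  22  25 419] [201. 228.]
[270 262  20  24 399] [279. 274.]
[235 266  20  25 401] [244. 278.]
```

View pics/t2.png

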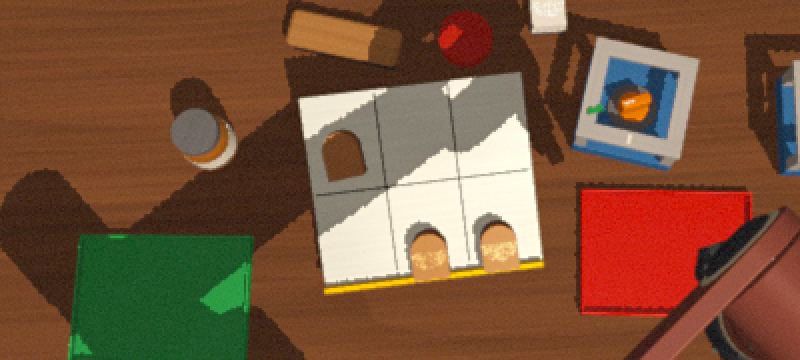

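The picture shows the pointer at the green tick and a tilt of 19.9°. The middle heel (430,253) and right heel (498,245) slid to the lip, and the left one (343,155) held. Next I pick along the plate normal, starting with the right heel.

```bash
cat > pk.py <<'E'
from tilt import *
from scipy.spatial.transform import Rotation as Ro
T=D(19.9)
Rp=Ro.from_euler('z',A)*Ro.from_euler('y',-T)   # plate frame
o=np.array([*c,.07])+.01*Rp.apply([0,0,1])
def heel(X,lane):
    L=Rp.inv().apply((X-o).reshape(-1,3)).reshape(X.shape)
    m=(L[...,2]>.026)&(L[...,2]<.04)&(abs(L[...,1]-lane)<.045)&(abs(L[...,0])<.125)
    r=cv2.minAreaRect((L[m][:,:2]*1000).astype(np.float32)); (w,h),a=r[1],r[2]
    if w<h:a-=90
    a=(a+90)%180-90
    print('heel',lane,'n',m.sum(),np.round(r[0],1),np.round(r[1],1),'yaw',round(a,1),'h',np.median(L[m][:,2]).round(4))
    return np.array(r[0])/1000,a
def ori(Rf,yaw):  # frame Rf, tool x=-z_f, jaw along frame y turned by yaw; choose small |q6|
    best=None
    for s in(90,-90):
        R=Rf*Ro.from_euler('z',yaw,degrees=True)*Ro.from_euler('xyz',[s,90,0],degrees=True)
        yield R.as_euler('xyz')
def best(p,Rf,yaw):
    C=[]
    for e in ori(Rf,yaw):
        q=inverse_kinematics(list(p),list(e))
        if q is not None:C.append((abs(q[5]),list(e)))
    print('q6 options',[round(x[0],2) for x in C]);return min(C)[1]
def pick(xy,yaw,hz=.003):
    f=lambda dx,h:list(o+Rp.apply([xy[0]+dx,xy[1],h]))
    e=best(f(0,.1),Rp,yaw)
    move_ptp(f(0,.1),e);grip(0.8,50)
    r=servo_line(f(0,hz),0.12,guard=15);st(('at',r,np.round(f(0,hz),4)))
    grip(0.0,50);s=st('grip')
    servo_line(f(.01,.12),0.15);s=st('lift');return s['finger_gap']
def place(cen,yaw,y,z=.0075):
    Rt=Ro.from_euler('z',yaw,degrees=True)
    p=np.array([*cen,0])+Rt.apply([0,y,0])
    e=best([p[0],p[1],.15],Rt,0)
    move_ptp([p[0],p[1],.15],e)
    servo_line([p[0],p[1],z+.015],0.15);r=servo_line([p[0],p[1],z],0.04,guard=6);st(('set',r))
    grip(0.62);pause(.1);servo_line([p[0],p[1],.15],0.2);st('up')
RED=([0.459,-0.3185],-4.3);GREEN=([0.4364,0.3251],-3.1)
E
python3 - <<'E'
from pk import *
X=pts('top',np.load('t2.npz')['d'])
for l in(-.09,0,.09):xy,a=heel(X,l)
xy,a=heel(X,-.09)
print(Rp.apply([0,0,1]),o)
for s in ori(Rp,a):print(np.round(s,2),inverse_kinematics(list(o+Rp.apply([*xy,.1])),list(s)),inverse_kinematics(list(o+Rp.apply([*xy,.003])),list(s)))
print(pick(xy,a))
E
```

```text
heel -0.09 n 385 [-86.4 -83.8] [43.7 57.8] yaw -0.2 h 0.0328
heel 0 n 390 [-86.2   1.4] [57.5 43.9] yaw 0.1 h 0.0327
heel 0.09 n 410 [48.8 89.4] [55.8 44.6] yaw 4.5 h 0.0326
heel -0.09 n 385 [-86.4 -83.8] [43.7 57.8] yaw -0.2 h 0.0328
[-0.3395504  -0.02374368  0.94028813] [ 0.5546045  -0.01433744  0.07940288]
[1.57 1.22 0.07] [-0.51376951 -0.5581118   2.29097878  0.20949598  1.12403261  0.92665524] [-0.46714692 -0.31178533  2.28747447  0.22839005  0.87730325  0.91607412]
[-1.57  1.22  0.07] [-0.51376951 -0.5581118   2.29097878  0.20949598  1.12403261 -2.21493741] [-0.46714692 -0.31178533  2.28747447  0.22839005  0.87730325 -2.22551853]
q6 options [np.float64(0.93), np.float64(2.21)]
('at', False, array([ 0.4784, -0.1037,  0.0528])) t 12.77 p [ 0.4788 -0.1039  0.0535] gap 0.8 F [-0.2 -0.2 -0. ] q6 0.916
grip t 13.1 p [ 0.4789 -0.104   0.0537] gap 0.507 F [-0.8 -0.4  2.8] q6 0.916
lift t 14.03 p [ 0.4474 -0.1055  0.1648] gap 0.506 F [-0.2  1.  -1. ] q6 0.941
0.50611669615827
```

```bash
python3 - <<'E'
from pk import *
place(*RED,-.05)
X=pts('top',np.load('t2.npz')['d']);xy,a=heel(X,0)
if pick(xy,a)>.4: place(*RED,.05)
X=pts('top',snapshot('top')[1]);xy,a=heel(X,.09);tilt(X)
E
```

```text
q6 options [np.float64(0.84), np.float64(2.3)]
('set', True) t 16.47 p [ 0.4556 -0.3688  0.008 ] gap 0.51 F [ 0.9 -0.7  3.2] q6 0.838
up t 17.69 p [ 0.4545 -0.3676  0.1484] gap 0.62 F [ 0.9 -1.  -0.5] q6 0.839
heel 0 n 390 [-86.2   1.4] [57.5 43.9] yaw 0.1 h 0.0327
q6 options [np.float64(1.16), np.float64(1.98)]
('at', False, array([ 0.4726, -0.0187,  0.0529])) t 20.26 p [ 0.473  -0.0188  0.0535] gap 0.8 F [-0.2 -0.1  0.3] q6 1.157
grip t 20.59 p [ 0.4731 -0.0188  0.0538] gap 0.505 F [-1.5  0.4  4.1] q6 1.157
lift t 21.52 p [ 0.4416 -0.0206  0.1648] gap 0.505 F [ 0.3  0.6 -1.5] q6 1.173
q6 options [np.float64(0.98), np.float64(2.16)]
('set', True) t 23.91 p [ 0.4632 -0.2689  0.0084] gap 0.505 F [0.4 1.3 2.8] q6 0.981
up t 25.12 p [ 0.462  -0.2681  0.1485] gap 0.619 F [ 0.3  0.5 -0.4] q6 0.981
heel 0.09 n 408 [48.1 89.9] [55.9 44.9] yaw 6.4 h 0.0329
tilt deg 20.454398817370834 z0 0.08142333515978425 7347pk.py:35: UserWarning: Gimbal lock detected. Setting third angle to zero since it is not possible to uniquely determine all angles.
  e=best([p[0],p[1],.15],Rt,0)
```

```bash
python3 - 2>/dev/null <<'E'
from pk import *
p=get_state()['eef_pos'];servo_line([p[0],p[1],.27],.25)
X=pts('top',snapshot('top')[1]);xy,a=heel(X,.09)
move_ptp(list(o+Rp.apply([*xy,.16])),best(o+Rp.apply([*xy,.16]),Rp,a))
if pick(xy,a)>.4: place(*GREEN,0.0)
move_ptp([0.35,0.12,0.35],down(90));pause(.5)
i,d=snapshot('top');np.savez('t3',i=i,d=d);X=pts('top',d);tilt(X);st()
P('t3',cv2.resize(i[140:360,50:430],None,fx=2,fy=2))
L=X[...,2]
m=(L>.03)&(L<.045)
n,l,s,cc=cv2.connectedComponentsWithStats(m.astype(np.uint8))
for j in range(1,n):
    if s[j,4]>150: rect(l==j,X,str(cc[j].round()));q=X[l==j]; print('  plane',np.linalg.lstsq(np.c_[q[:,:2],np.ones(len(q))],q[:,2],rcond=None)[0].round(3))
E
```

```text
heel 0.09 n 413 [48.1 89.6] [56.7 44.7] yaw 5.4 h 0.0327
q6 options [np.float64(1.39), np.float64(1.76)]
q6 options [np.float64(1.39), np.float64(1.76)]
('at', False, array([0.5924, 0.0781, 0.0986])) t 28.78 p [0.5929 0.0782 0.0994] gap 0.797 F [0.4 0.1 0. ] q6 1.384
grip t 29.12 p [0.5931 0.0781 0.1   ] gap 0.5 F [-2.4 -0.4  4.5] q6 1.384
lift t 30.05 p [0.5613 0.076  0.2103] gap 0.505 F [-0.6 -0.4 -1.3] q6 1.388
q6 options [np.float64(2.13), np.float64(1.01)]
('set', True) t 33.52 p [0.4364 0.3252 0.0076] gap 0.508 F [-0.  -0.5  4.9] q6 -1.013
up t 34.75 p [0.4356 0.3246 0.1485] gap 0.623 F [ 0.4 -0.1 -0.5] q6 -1.013
tilt deg 20.315657150391083 z0 0.08147938283500705 7609
 t 36.45 p [0.35   0.1201 0.35  ] gap 0.621 F [-0.9  0.1  0.8] q6 -1.442
[28.  1.] n 169 c [1.2851 0.5494] size [195.4  10.1] ang 88.9 z 0.0362
  plane [-0.546  0.028  0.722]
[303. 153.] n 276 c [ 0.7897 -0.186 ] size [56.6 44.1] ang 2.5 z 0.0333
  plane [-0.003  0.004  0.037]
[202. 169.] n 916 c [0.7607 0.0841] size [150.3  51.7] ang 73.4 z 0.0412
  plane [ 0.047 -0.009  0.006]
[348. 199.] n 795 c [ 0.6588 -0.2945] size [93.8 93.3] ang 73.6 z 0.0337
  plane [-0.036  0.025  0.066]
[424. 208.] n 158 c [ 0.6257 -0.4875] size [ 17.1 105.9] ang 85.9 z 0.0326
  plane [0.039 0.112 0.063]
[453. 206.] n 794 c [ 0.6246 -0.5628] size [92.4 91.8] ang 86.7 z 0.0336
  plane [-0.031  0.052  0.083]
[345. 276.] n 368 c [ 0.4612 -0.268 ] size [42.6 55.9] ang 85.7 z 0.0368
  plane [ 0.007 -0.018  0.029]
[385. 276.] n 378 c [ 0.4537 -0.3692] size [45.2 54.7] ang 85.1 z 0.037
  plane [0.01  0.001 0.033]
[246. 283.] n 598 c [ 0.4558 -0.0214] size [ 22.6 270.1] ang 4.2 z 0.0422
  plane [ 0.125  0.009 -0.014]
[107. 293.] n 221 c [0.4482 0.3239] size [44.9 32.5] ang 89.5 z 0.0358
  plane [-0.024 -0.003  0.047]
```

View pics/t3.png

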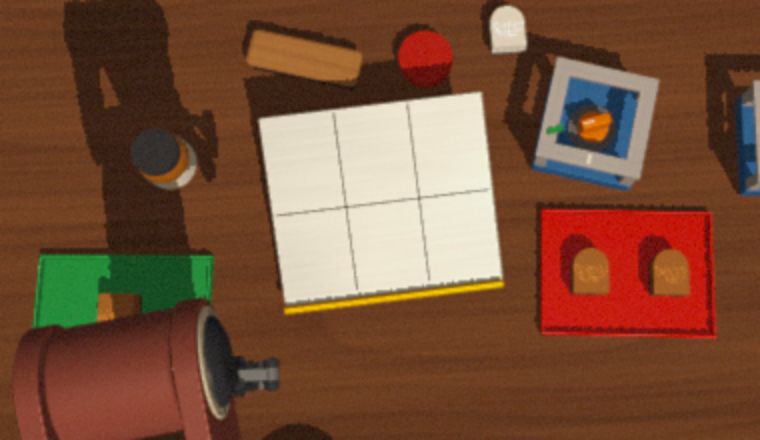

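The picture shows both slid heels flat in the red tray at (590,270) and (670,270), the plate empty and tilted, and the bystanders in place. The arm hides part of the green heel at (120,305), so I move aside and check it.

```bash
python3 - 2>/dev/null <<'E'
from pk import *
move_ptp([0.36,-0.12,0.35],down(90))
i,d=snapshot('top');X=pts('top',d)
P('t4',cv2.resize(i[140:360,50:430],None,fx=2,fy=2))
Z=X[...,2];m=(Z>.03)&(Z<.045)&(X[...,1]>.25)&(X[...,0]<.52)&(X[...,0]>.35)&(X[...,1]<.4);rect(m,X,'green heel');q=X[m];print(np.linalg.lstsq(np.c_[q[:,:2],np.ones(len(q))],q[:,2],rcond=None)[0].round(3))
E
```

```text
green heel n 379 c [0.4369 0.3244] size [46.5 55.1] ang 88.6 z 0.0365
[-0.011 -0.007  0.044]
```

View pics/t4.png

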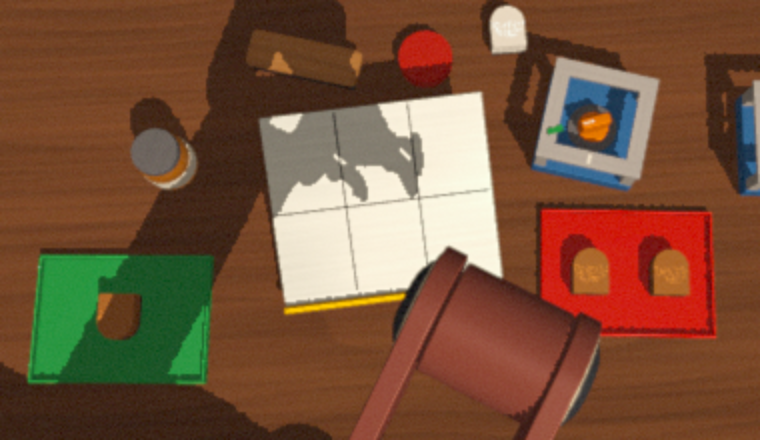

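The green tray heel stands flat at (120,315) with its top at z 0.0365 (0.036 expected). I hand the job in.

```bash
python3 -c "
from h import *
st();job_done()"
```

```text
t 37.45 p [ 0.3602 -0.1192  0.3501] gap 0.619 F [ 0.8 -0.7  0.3] q6 -2.089
the job is handed in; nothing more can be done
```

I turned the knob of the control box nearest the base 60° clockwise to the green tick and let go. The middle and right heels slid to the lip, and the left heel held. The two that slid are now in the red tray, the one that held is in the green tray, and the job is handed in at 37.5 s.

**Heels:** in the last camera checks all three stand flat, with tops at 0.0365–0.037 m (0.036 m expected), well inside the tray walls.

**Plate:** still tilted. The depth fits disagree slightly: 19.9° just after the turn, and 20.3–20.5° once heels had been removed. I took this as measurement bias rather than movement, because the pointer still looks to be at the tick.

**Bystanders:** the jar, tin and brush look unmoved in the pictures, and the arm did not touch them. The gripper was empty and clear of everything when I handed in.

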